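# Release one drilling blank from the lever hopper

## Robot

A 7-joint arm with a two-finger parallel gripper is mounted at the origin on the work surface. World frame = base frame: x ahead of the robot, y to its left, z up, the work surface at z = 0. Lengths are in m, angles in rad, forces in N, time in s.
With the tool pointing down it reaches from about 0.425 to 0.875 m from the base axis. Payload 4.7 kg.
Tool frame: the origin (TCP) lies where the fingers leave the gripper's body, on its centre line; the fingertips stand 70 mm ahead of it and the grasp point (between the pads) lies 51 mm ahead of it; z points along the fingers, y is the line along which they close (so a half turn about z gives the same grasp; the last joint's range is limited). The gripper opens to 87 mm and grips with 3 to 60 N. Pads are 19 mm wide; open, the fingers measure 117 mm over their backs; the gripper's body (75 mm by 190 mm) begins 51 mm behind the grasp point.
Start: joints at [-1.196, 0.321, -0.07, 1.45, 0.023, 1.371, -0.057], TCP at [0.229, 0.608, 0.292] pointing down, gripper open.
Joint ranges: [-2.86, 2.86], [-0.3, 2.09], [-1.38, 1.24], [0.06, 2.45], [-1.56, 4.7], [0.09, 2.05], [-2.69, 2.69]. Speed limits (rad/s): [2.57, 2.57, 3.14, 3.14, 3.14, 3.14, 3.14].

## Interface

Orientations are given as a rotation vector (axis times angle).
In Python, from bench import ctrl gives the robot as it stands.
- The arm moves only by the tool play_rows, never from a script. Its argument "increments" is a list that holds one entry, the list of rows, each a list of 7 numbers: the shift along the tool's x, y, z as a fraction of full scale, then the turn, a rotation vector about the tool's x, y, z as a fraction of full scale, then the gripper command: -1 is shut, 1 is fully open, values between are in proportion. A call has 1 to 8 rows; each row is the pose to reach, as a shift and turn from the pose commanded when the call began, along the tool's axes at that moment; what a row does not reach only later rows make up. Full scale, the value 1, is 0.1 m for a shift and 90 degrees for a turn. A row lasts 1/10 s, in which the tool goes at most 50 mm and 8.59 degrees, less where a joint would pass 70% of its speed; a pose out of reach is approached as far as the arm can. A call with a number of a shift or a turn outside -1 to 1 is refused whole. A call with a gripper value outside its range is refused whole. The fingers move at their own pace and stop on an object; "squeeze" is the grip in N (left out, the last holds). Time passes only in rows, so rows that repeat a pose let the fingers close. It gives the time, the measured TCP pose, the force, the opening and the grip force at its end, in the units of the state.
- ctrl.get_state(): the state, without advancing time (a new reading comes with each control period).
- ctrl.get_image(name): name is "scene" or "top" or "wrist"; returns the picture (480x640x3 uint8, red, green, blue); there is no depth.
- ctrl.get_calibration(name): a dict with "vertical_fov" (degrees; the focal length in pixels is half the picture's height over the tangent of half this angle, whatever the lens; pixels are square), "cx", "cy" (the principal point, pixels), "R" (3x3) and "t" (3): a world point X has camera coordinates R X + t; the wrist camera has in their place "T_tool_cam" (4x4, takes a point from camera to tool coordinates, whose origin is the TCP and whose axes are the flange's). Camera axes: x right, y down, z forward; pixel columns grow to the right and rows downward; lengths in m; the calibration is good to about 2 mm. The wrist camera is an equidistant fisheye: a pixel r from the principal point sees the ray r / f radians off the axis. A picture is of the moment at which its call begins: read the wrist's pose just before it. get_calibration takes no time and is no camera call.
- ctrl.close_job(): hands the job in; it is judged then, once.
The state is a dict: "time": time; "joint_positions": joint angles; "qd": joint speeds; "joint_torque": joint torques, N m; "position": TCP position; "tool_rot": TCP orientation; "ft_force": force on the tool from outside, world axes, zero at the start; "torque": the same for the moment, N m; "grip_width": opening from 0.0 (shut) to 1.0 (fully open); "grip_force": force on a finger pad.
Only numpy, scipy, OpenCV 4.12 (cv2) and the standard library are available. Lean on these libraries where they do the work, as an engineer would, in place of code of your own. Each camera call takes 0.05 s, during which the arm holds its last target. There are 200 camera calls.

## Task

Release the round steel blank from the bench hopper: press the hopper's lever pad down to its stop so that the lid lifts, and keep it down until the blank has rolled to the end of the trough. Then let the lever come up slowly under your fingers until the lid is fully shut, so that the lid never drops or slams. Work the hopper only by its lever: do not touch the lid or the blank, and leave everything else on the bench where it is.

Things in the scene. Friction and masses are not known exactly. Their poses are not given: they have to be found in the camera images.
- hopper: Blank hopper bolted to the bench: a grey box 164 mm long (x), 70 wide (y), 104 high with the lid shut, on a 300 x 100 x 6 mm base plate (own x from -200 to +100). Origin at bench level under the box's middle; own x points to its rear, away from the outlet; own y to the lever's side; z up. From the outlet at x = -82 mm an open trough 60 mm wide slopes down to an end wall at x = -192; its rims are about 70 mm high at the box and 44 mm at the end.
- hopper_lid: Flat steel lid on the box, 168 x 74 x 4 mm, with a 50 mm apron at its front edge that closes the outlet. Hinged on the box's rear top edge: origin on the hinge, 82 mm behind the hopper's origin and 100 mm up, own x to the rear. The front edge swings up by up to 0.65 rad, tied to the lever (lid angle = 2.6 x lever angle). About 0.3 to 0.45 kg; it falls shut by its own weight as the lever rises.
- hopper_lever (a joint): Angle of the lever, rad: 0 = up, lid shut; 0.25 = down at its stop, lid fully open. The lever pivots on the hopper's +y side; the pad is 170 mm ahead of the pivot and goes down about 42 mm in all, swinging 3 mm sideways at most. It takes about 3 to 6 N at the pad and springs back with the lid's weight when let go. Lever speeds up to 0.7 rad/s on the way up (pad 0.12 m/s) count as eased; let go from open it rises more than twice as fast as that and slams.
- pad_top (a point): Middle of the top face of the lever's pad, a level-ish black rubber disc of 38 mm diameter and 14 mm total thickness at the lever's free front end, beside the trough (about 200 mm ahead of the hopper's origin, 77 mm to its +y side, 87 mm above the bench when up; tilts by 0.12 rad either way). The point moves with the pad.
- blank_center (a point): Centre of the blank: a plain loose steel cylinder of 26 mm diameter, 50 mm long, about 0.2 kg, lying crosswise (along the hopper's y) on the ramp inside, behind the lid's apron, and hidden until the lid lifts. It rolls out by itself in about a second once the lid is up by about 0.2 rad.
- trough_end (a point): Point where the blank's centre lies once it has rolled home against the trough's end wall (180 mm ahead of the hopper's origin, 35 mm above the bench). Fixed to the hopper.
- vise: Bystander: cast-iron drill vise, about 225 x 100 x 67 mm, origin under its middle.
- hammer: Bystander: red hammer lying on the bench, handle along its own -x.
- chuck_key: Bystander: steel T-shaped chuck key, 85 x 70 mm, 16 high, lying flat on the bench just ahead of the trough end.
- punch_tin: Bystander: shut brass punch set tin, 123 x 73 x 30 mm, origin under its middle.
- stop_collar: Bystander: dark steel ring, 38 mm diameter, 16 high, lying on the bench just ahead of the lever pad (about 90 mm from the pad's middle).
- gauge_block: Bystander: steel block 60 x 30 x 30 mm, origin under its middle.
- chip_brush: Bystander: chip brush lying on the bench.
- blank: The blank as a loose body (origin on its curved side, 13 mm from its centre; it turns as it rolls: use blank_center).

How it is judged:
On the way:
1. the lever is down (lid at least 0.52 rad open) with the blank lying at the trough's end (value of joint hopper_lever above 0.2 rad and distance between blank_center and trough_end below 0.012 m), for 0.2 s.
At the end, for the whole second after the job is handed in: The lever is back up and the lid shut (lever within 0.012 rad of 0); the blank lies still (under 0.03 m/s) at the trough's end, its centre within 12 mm of the trough_end point (value of joint hopper_lever below 0.012 rad and distance between blank_center and trough_end below 0.012 m and linear speed of blank below 0.03 m/s); the robot touches nothing.
It fails at once if the lid drops or slams (lever rising faster than 0.8 rad/s, so the lid falling faster than 2.1 rad/s) (velocity of joint hopper_lever below -0.8 rad/s).
It fails at once if the robot touches the lid (contact force between any of the fingers, the arm and hopper_lid above 0.5 N).
It fails at once if the robot touches the blank (contact force between any of the fingers, the arm and blank above 0.5 N).
It fails at once if the blank is lifted out (centre over 100 mm above the bench) (height (world z) of blank_center above 0.1 m).
It fails at once if a bystander is moved by more than 15 mm (distance of any of vise, hammer, chuck_key, punch_tin, stop_collar, gauge_block, chip_brush from where it was at the start of the episode above 0.015 m).
It also fails if it takes over 34 s, if anything falls off the work surface, if the arm or the gripper's body presses on something with over 40 N, if the wrist force passes 120 N, or if a joint passes its speed limit or range.

## Working session

There is one attempt and no reset: what is moved stays moved. The work goes in short steps, Python scripts to look and compute and a tool call to move; the robot and the scene stay as the last step left them, time stands still between calls to the robot, and variables do not carry over. Pictures are saved under pics/ and viewed, at most 10 in all, crops included, and the job is handed in when it is done.

Besides the shell and the picture viewer there is one more tool, called after ">>>" as a command line: name --argument value ..., lists and objects as JSON in quotes. play_rows: Moves the arm, as the interface text tells. Shift numbers are shares of 0.1 m and turn numbers shares of 90 degrees, none past 1 either way. Its arguments: {"type":"object","properties":{"increments":{"type":"array"},"squeeze":{"type":"number"}},"required":["increments"]}

```bash
mkdir -p pics
python3 - <<'E'
from bench import ctrl
import cv2
s=ctrl.get_state(); print(s)
for n in("scene","top"):
    cv2.imwrite(f"pics/{n}0.png",ctrl.get_image(n)[:,:,::-1]); print(n,ctrl.get_calibration(n))
E
```

```text
{'time': 0.0, 'joint_positions': array([-1.19592293,  0.32178921, -0.07011541,  1.45169014,  0.02259568,
        1.37078575, -0.05692303]), 'qd': array([-0.00131427, -0.00074918, -0.00103615, -0.00018343, -0.00072195,
       -0.00155459, -0.00051918]), 'joint_torque': array([ 6.39488599e-05, -4.91297007e+01, -4.04020138e-01, -3.12524164e+01,
       -6.38593454e-02,  4.38009342e-02,  1.76032217e-04]), 'position': array([0.22932015, 0.60774862, 0.29117596]), 'tool_rot': array([-5.63531548e-01, -3.09037742e+00,  2.93361934e-03]), 'ft_force': array([ 0.43368639, -0.60615768, -0.70359597]), 'torque': array([-0.04270393, -0.00733928,  0.01756621]), 'grip_force': 0.0, 'grip_width': 0.9996045514967219}
scene {'vertical_fov': 56.24084313616332, 'cx': 318.94972446671153, 'cy': 241.3655229845359, 'R': array([[ 0.10318739,  0.99465346, -0.00410561],
       [ 0.53215993, -0.05869363, -0.84460693],
       [-0.84033218,  0.08496794, -0.53537116]]), 't': array([-0.10340203, -0.22986749,  1.54965863])}
top {'vertical_fov': 47.730205671233804, 'cx': 323.91949343795324, 'cy': 240.20530751817608, 'R': array([[-0.02178769, -0.9997501 , -0.00500376],
       [-0.99308926,  0.0222193 , -0.11523901],
       [ 0.11532139,  0.00245838, -0.99332519]]), 't': array([0.06210869, 0.60685924, 1.31078574])}
```

View pics/scene0.png

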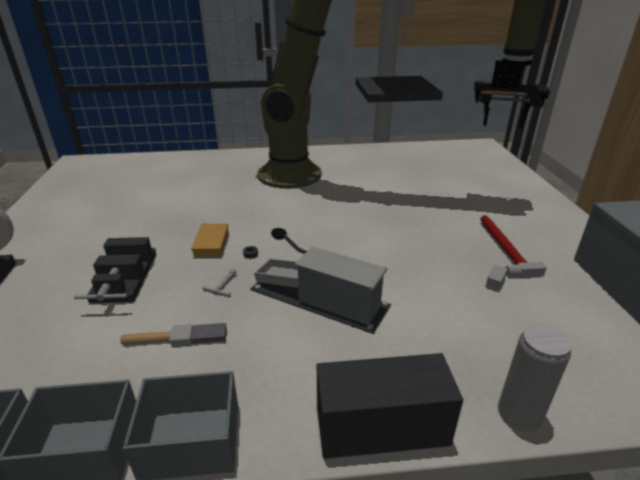

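View pics/top0.png

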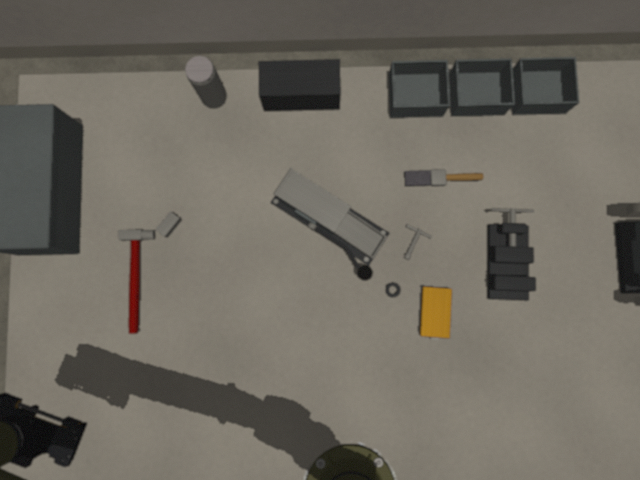

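The top view shows the pad at (364,272), the collar at (393,289), and the hopper running from (290,185) to the trough end near (375,248). In the scene view the pad is at (279,233).

```bash
cat > h.py <<'E'
import numpy as np, cv2
from bench import ctrl
from scipy.spatial.transform import Rotation as Ro
def ray(n,u,v):
    c=ctrl.get_calibration(n); f=240/np.tan(np.radians(c["vertical_fov"]/2))
    d=c["R"].T@np.array([(u-c["cx"])/f,(v-c["cy"])/f,1]); return -c["R"].T@c["t"],d
def onz(n,u,v,z):
    o,d=ray(n,u,v); return o+d*(z-o[2])/d[2]
def tri(a,b):
    (o,d),(p,e)=a,b; k=np.linalg.lstsq(np.c_[d,-e],p-o,rcond=None)[0]
    x,y=o+k[0]*d,p+k[1]*e; return (x+y)/2,np.linalg.norm(x-y)
E
python3 - <<'E'
from h import *
P={}
for n,(x,y) in dict(scene=(279,233),top=(364,272)).items():
    g=cv2.cvtColor(cv2.imread(f"pics/{n}0.png"),cv2.COLOR_BGR2GRAY)
    w=g[y-12:y+13,x-12:x+13]; m=(w<45).astype(np.uint8)
    m=cv2.morphologyEx(m,cv2.MORPH_OPEN,np.ones((5,5),np.uint8))
    N,L,S,C=cv2.connectedComponentsWithStats(m); i=1+S[1:,4].argmax()
    P[n]=C[i]+[x-12,y-12]; print(n,P[n],S[i])
print("tri",tri(ray("scene",*P["scene"]),ray("top",*P["top"])))
print("pad z.083",onz("top",*P["top"],.083),onz("scene",*P["scene"],.083))
print("collar",onz("top",393,289,.012))
for p in((290,170),(275,200)): print("rear top",onz("top",*p,.104))
for p in((388,232),(370,263)): print("trough end",onz("top",*p,.044))
t=cv2.imread("pics/top0.png")[150:310,250:450]; s=cv2.imread("pics/scene0.png")[210:330,220:420]
cv2.imwrite("pics/c.png",np.vstack([cv2.resize(t,None,fx=2.0,fy=2.0),cv2.resize(s,None,fx=2.0,fy=2.0)]))
E
```

```text
scene [278.55140187 233.31775701] [  6   8  12  10 107]
top [363.95512821 271.62820513] [  6   5  13  14 156]
tri (array([ 0.52517843, -0.04537905,  0.08435397]), np.float64(0.0011913025062823743))
pad z.083 [ 0.52527424 -0.04487714  0.083     ] [ 0.52285213 -0.04598219  0.083     ]
collar [ 0.4843086  -0.12100728  0.012     ]
rear top [0.77080838 0.12590239 0.104     ]
rear top [0.69880927 0.16259371 0.104     ]
trough end [ 0.62390847 -0.10987279  0.044     ]
trough end [ 0.54828459 -0.06306131  0.044     ]
```

View pics/c.png

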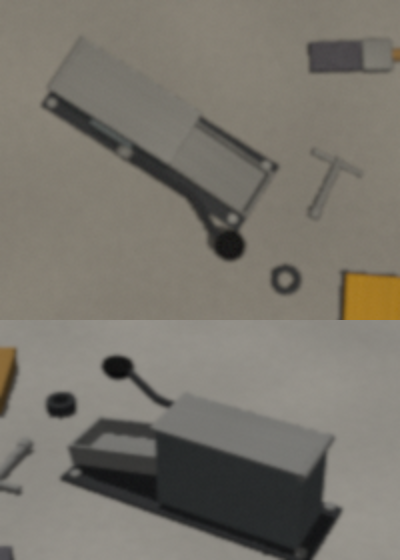

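Pad top is about (0.525, -0.045, 0.087), with the two views agreeing to 1 mm. The hopper heads about 58° in yaw. I'll shut the gripper and travel at height, about (-0.51, -0.51) m in tool x, y.

>>> play_rows --increments '[[[-0.3, -0.3, 0, 0, 0, 0, -1], [-0.6, -0.6, 0, 0, 0, 0, -1], [-0.9, -0.9, 0, 0, 0, 0, -1], [-1, -1, 0, 0, 0, 0, -1]]]'

```text
time: 0.5
position: [0.2908, 0.475, 0.292]
tool_rot: [0.572, 3.087, -0.003]
ft_force: [-0.2, -0.1, 0.2]
grip_width: 0.721
grip_force: 0.0
```

>>> play_rows --increments '[[[-0.3, -0.3, 0, 0, 0, 0, -1], [-0.6, -0.6, 0, 0, 0, 0, -1], [-0.9, -0.9, 0, 0, 0, 0, -1], [-1, -1, 0, 0, 0, 0, -1]]]'

```text
time: 0.9
position: [0.3482, 0.3466, 0.2922]
tool_rot: [0.572, 3.088, -0.002]
ft_force: [0.6, -0.3, 0.2]
grip_width: 0.356
grip_force: 0.0
```

>>> play_rows --increments '[[[-0.3, -0.3, 0, 0, 0, 0, -1], [-0.6, -0.6, 0, 0, 0, 0, -1], [-0.9, -0.9, 0, 0, 0, 0, -1], [-1, -1, 0, 0, 0, 0, -1]]]'

```text
time: 1.3
position: [0.4059, 0.2182, 0.2923]
tool_rot: [0.571, 3.088, -0.001]
ft_force: [-0.1, -0.3, -0.2]
grip_width: 0.03
grip_force: 0.0
```

>>> play_rows --increments '[[[-0.3, -0.3, 0, 0, 0, 0, -1], [-0.6, -0.6, 0, 0, 0, 0, -1], [-0.9, -0.9, 0, 0, 0, 0, -1], [-1, -1, 0, 0, 0, 0, -1]]]'

```text
time: 1.7
position: [0.4639, 0.0896, 0.2924]
tool_rot: [0.57, 3.088, -0.001]
ft_force: [-0.8, -1.2, -0.1]
grip_width: 0.004
grip_force: 0.0
```

>>> play_rows --increments '[[[-0.3, -0.3, 0, 0, 0, 0, -1], [-0.5, -0.5, 0, 0, 0, 0, -1], [-0.6, -0.6, 0, 0, 0, 0, -1], [-0.6, -0.6, 0, 0, 0, 0, -1]]]'

```text
time: 2.1
position: [0.4982, 0.0145, 0.2922]
tool_rot: [0.568, 3.09, -0.001]
ft_force: [-0.7, -0.2, 0.1]
grip_width: 0.002
grip_force: 0.0
```

Now turn +0.8 (72°) about tool z. Afterwards I'll take a wrist look at the pad.

>>> play_rows --increments '[[[0, 0, 0, 0, 0, 0.1, -1], [0, 0, 0, 0, 0, 0.2, -1], [0, 0, 0, 0, 0, 0.3, -1], [0, 0, 0, 0, 0, 0.4, -1], [0, 0, 0, 0, 0, 0.5, -1], [0, 0, 0, 0, 0, 0.6, -1], [0, 0, 0, 0, 0, 0.7, -1], [0, 0, 0, 0, 0, 0.75, -1]]]'

```text
time: 2.9
position: [0.4972, 0.0181, 0.2921]
tool_rot: [-2.188, -2.253, -0.001]
ft_force: [0.2, -0.5, -0.5]
grip_width: 0.004
grip_force: 0.0
```

>>> play_rows --increments '[[[0, 0, 0.3, 0, 0, 0.05, -1], [0, 0, 0.3, 0, 0, 0.05, -1], [0, 0, 0.3, 0, 0, 0.05, -1]]]'

```text
time: 3.2
position: [0.497, 0.017, 0.2621]
tool_rot: [-2.267, -2.173, 0.002]
ft_force: [0.6, -0.3, 1.0]
grip_width: 0.003
grip_force: 0.0
```

Run:
```python
from h import *
s=ctrl.get_state(); im=ctrl.get_image("wrist"); cv2.imwrite("pics/w1.png",im[:,:,::-1]); cv2.imwrite("pics/t1.png",ctrl.get_image("top")[:,:,::-1])
R=Ro.from_rotvec(s["tool_rot"]); print(s["time"],s["position"],R.as_matrix().round(3),s["joint_positions"].round(2))
c=ctrl.get_calibration("wrist"); print(c)
# where pad is expected
for P in([.525,-.045,.087],):
    p=np.linalg.inv(c["T_tool_cam"])@np.r_[R.inv().apply(np.array(P)-s["position"]),1]
    f=240/np.tan(np.radians(c["vertical_fov"]/2)); r=np.hypot(p[0],p[1]); th=np.arctan2(r,p[2])
    print(c["cx"]+f*th*p[0]/r,c["cy"]+f*th*p[1]/r)
print("tool shift to pad",R.inv().apply(np.array([.525,-.045,.087+.07])-s["position"]))
```

```text
3.2 [0.49702702 0.01698964 0.26211525] [[ 0.042  0.999 -0.002]
 [ 0.999 -0.042  0.   ]
 [-0.    -0.002 -1.   ]] [-0.57  0.    0.49  1.88 -0.    1.26 -0.13]
{'vertical_fov': 65.70646984690485, 'cx': 313.9842807801931, 'cy': 240.3782303487797, 'T_tool_cam': array([[-8.66411259e-04, -9.68152740e-01, -2.50358785e-01,
         6.79596320e-02],
       [ 9.99999244e-01, -1.05733462e-03,  6.28101804e-04,
        -1.34121030e-03],
       [-8.72811493e-04, -2.50358051e-01,  9.68152924e-01,
        -9.31278176e-02],
       [ 0.00000000e+00,  0.00000000e+00,  0.00000000e+00,
         1.00000000e+00]])}
354.13889349240515 312.28988660775013
tool shift to pad [-0.06074355  0.03074014  0.1050699 ]
```

View pics/w1.png

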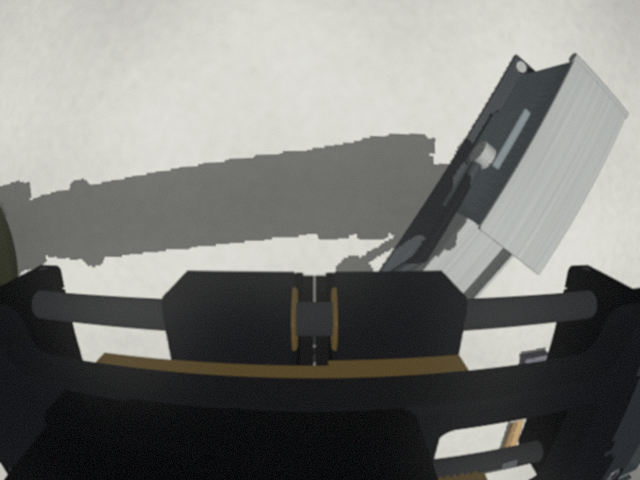

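The wrist view shows the gripper hiding the pad's expected spot at (354,312), with the hopper up and to the right. The triangulated position is good enough for a 38 mm disc, so I'll move over it and come down until contact.

>>> play_rows --increments '[[[-0.3, 0.15, 0, 0, 0, 0, -1], [-0.6, 0.3, 0, 0, 0, 0, -1], [-0.6, 0.3, 0.3, 0, 0, 0, -1], [-0.6, 0.3, 0.6, 0, 0, 0, -1], [-0.6, 0.3, 0.85, 0, 0, 0, -1], [-0.6, 0.3, 0.85, 0, 0, 0, -1], [-0.6, 0.3, 0.85, 0, 0, 0, -1]]]'

```text
time: 4.0
position: [0.5253, -0.0458, 0.1784]
tool_rot: [2.271, 2.169, 0.001]
ft_force: [-0.1, 0.7, 0.1]
grip_width: 0.006
grip_force: 0.0
```

Run:
```python
from h import *
s=ctrl.get_state(); a=ctrl.get_image("scene");print(s["position"],s["ft_force"])
b=ctrl.get_image("top")
R=Ro.from_rotvec(s["tool_rot"]);print("tip",s["position"]+R.apply([0,0,.07]))
cv2.imwrite("pics/c2.png",np.hstack([cv2.resize(a[150:330,190:390],(400,360)),cv2.resize(b[180:360,264:464],(400,360))])[:,:,::-1])
```

```text
[ 0.52529713 -0.0457502   0.17837368] [-0.14957813  0.70790059  0.14646642]
tip [ 0.52536407 -0.04574858  0.10837372]
```

View pics/c2.png

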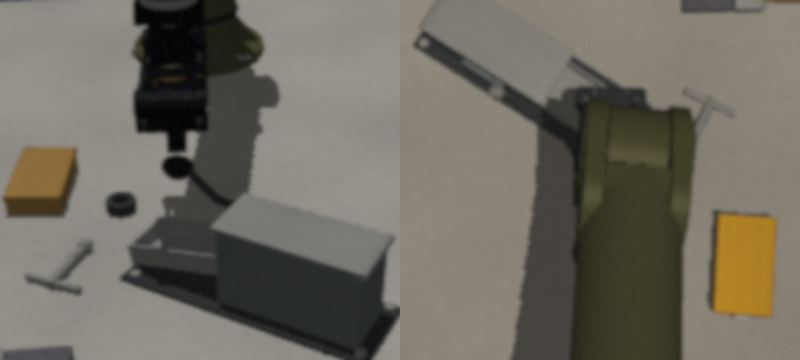

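The fingertips sit directly above the pad (178,167 in the picture) and the trough and collar are clear. Press down slowly.

>>> play_rows --increments '[[[0, 0, 0.08, 0, 0, 0, -1], [0, 0, 0.14, 0, 0, 0, -1], [0, 0, 0.2, 0, 0, 0, -1], [0, 0, 0.25, 0, 0, 0, -1], [0, 0, 0.3, 0, 0, 0, -1], [0, 0, 0.35, 0, 0, 0, -1], [0, 0, 0.4, 0, 0, 0, -1], [0, 0, 0.45, 0, 0, 0, -1]]]'

```text
time: 4.9
position: [0.524, -0.0472, 0.1322]
tool_rot: [-2.273, -2.168, 0.003]
ft_force: [-3.6, -1.9, 7.2]
grip_width: 0.006
grip_force: 3.1
```

>>> play_rows --increments '[[[0, 0, 0.04, 0, 0, 0, -1], [0, 0, 0.08, 0, 0, 0, -1], [0, 0, 0.11, 0, 0, 0, -1], [0, 0, 0.13, 0, 0, 0, -1]]]'

```text
time: 5.3
position: [0.5243, -0.0468, 0.1191]
tool_rot: [-2.273, -2.168, 0.002]
ft_force: [-2.6, -1.7, 4.6]
grip_width: 0.003
grip_force: 2.6
```

>>> play_rows --increments '[[[0, 0, 0.02, 0, 0, 0, -1], [0, 0, 0.04, 0, 0, 0, -1], [0, 0, 0.04, 0, 0, 0, -1]]]'

```text
time: 5.6
position: [0.5245, -0.0466, 0.116]
tool_rot: [-2.273, -2.168, 0.001]
ft_force: [-6.1, -2.4, 11.2]
grip_width: 0.005
grip_force: 5.8
```

The force doubled at tip z of about 0.046, so the lever is at its stop. I'll press slightly more and wait for the blank.

>>> play_rows --increments '[[[0, 0, 0.01, 0, 0, 0, -1], [0, 0, 0.01, 0, 0, 0, -1], [0, 0, 0.01, 0, 0, 0, -1], [0, 0, 0.01, 0, 0, 0, -1], [0, 0, 0.01, 0, 0, 0, -1], [0, 0, 0.01, 0, 0, 0, -1], [0, 0, 0.01, 0, 0, 0, -1], [0, 0, 0.01, 0, 0, 0, -1]]]'

```text
time: 6.4
position: [0.5245, -0.0467, 0.1158]
tool_rot: [-2.273, -2.168, 0.0]
ft_force: [-7.5, -2.7, 17.0]
grip_width: 0.007
grip_force: 9.0
```

>>> play_rows --increments '[[[0, 0, 0, 0, 0, 0, -1], [0, 0, 0, 0, 0, 0, -1], [0, 0, 0, 0, 0, 0, -1], [0, 0, 0, 0, 0, 0, -1], [0, 0, 0, 0, 0, 0, -1], [0, 0, 0, 0, 0, 0, -1], [0, 0, 0, 0, 0, 0, -1], [0, 0, 0, 0, 0, 0, -1]]]'

```text
time: 7.2
position: [0.5245, -0.0467, 0.1158]
tool_rot: [-2.273, -2.168, 0.0]
ft_force: [-8.0, -2.5, 17.3]
grip_width: 0.003
grip_force: 9.0
```

Run:
```python
from h import *
s=ctrl.get_state(); a=ctrl.get_image("scene");print(s["position"],s["ft_force"])
w=ctrl.get_image("wrist")
cv2.imwrite("pics/c3.png",np.hstack([cv2.resize(a[150:330,190:390],(400,360)),cv2.resize(w,(400,300))[[*range(300)]+[299]*60]])[:,:,::-1])
```

```text
[ 0.52453784 -0.04666997  0.1158438 ] [-7.97912715 -2.49938128 17.33342157]
```

View pics/c3.png

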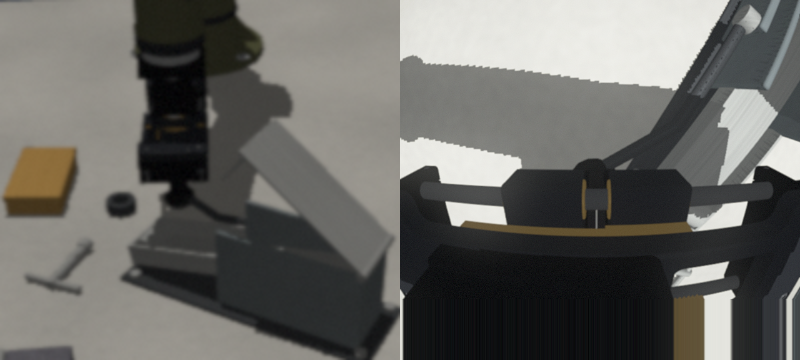

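The lid is fully open. The blank isn't clearly visible yet, so I'll wait a bit and zoom in where trough_end should project.

>>> play_rows --increments '[[[0, 0, 0, 0, 0, 0, -1], [0, 0, 0, 0, 0, 0, -1], [0, 0, 0, 0, 0, 0, -1], [0, 0, 0, 0, 0, 0, -1], [0, 0, 0, 0, 0, 0, -1], [0, 0, 0, 0, 0, 0, -1], [0, 0, 0, 0, 0, 0, -1], [0, 0, 0, 0, 0, 0, -1]]]'

```text
time: 8.1
position: [0.5245, -0.0467, 0.1158]
tool_rot: [-2.273, -2.168, 0.0]
ft_force: [-7.8, -2.5, 17.5]
grip_width: 0.003
grip_force: 9.0
```

Run:
```python
from h import *
s=ctrl.get_state(); w=ctrl.get_image("wrist"); a=ctrl.get_image("scene")
T=np.array([.601,-.069,.035])
c=ctrl.get_calibration("wrist"); R=Ro.from_rotvec(s["tool_rot"])
p=np.linalg.inv(c["T_tool_cam"])@np.r_[R.inv().apply(T-s["position"]),1]
f=240/np.tan(np.radians(c["vertical_fov"]/2)); r=np.hypot(p[0],p[1]); th=np.arctan2(r,p[2])
u=np.array([c["cx"]+f*th*p[0]/r,c["cy"]+f*th*p[1]/r]); print("wrist",u)
k=ctrl.get_calibration("scene"); q=k["R"]@T+k["t"]; f=240/np.tan(np.radians(k["vertical_fov"]/2))
v=np.array([k["cx"]+f*q[0]/q[2],k["cy"]+f*q[1]/q[2]]); print("scene",v)
def crop(i,p,h,n): 
    x,y=[int(np.clip(t,h,m-h)) for t,m in zip(p,(640,480))]; return cv2.resize(i[y-h:y+h,x-h:x+h],(n,n),interpolation=cv2.INTER_CUBIC)
cv2.imwrite("pics/c4.png",np.hstack([np.clip(crop(a,v,35,400)*1.6,0,255),crop(w,u,90,400)])[:,:,::-1])
```

```text
wrist [458.08029178 314.10376665]
scene [270.44783255 269.74130844][ WARN:0@2.963] global loadsave.cpp:1063 imwrite_ Unsupported depth image for selected encoder is fallbacked to CV_8U.
```

View pics/c4.png

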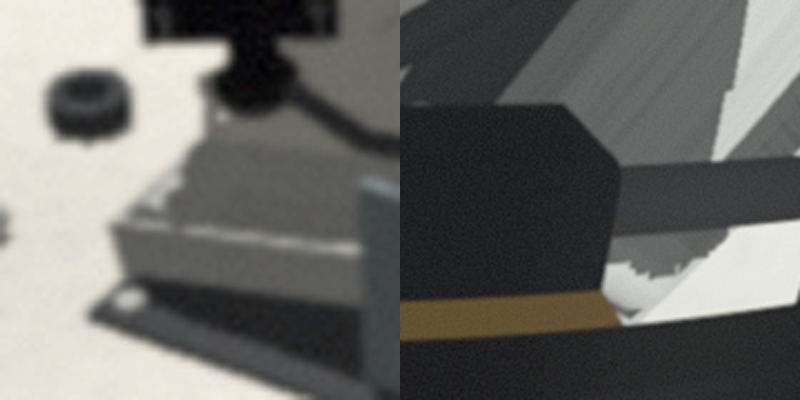

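Run:
```python
from h import *
a=ctrl.get_image("scene")[:,:,::-1]; b=cv2.imread("pics/scene0.png")
g=lambda i:np.clip(255*(i[250:290,245:295]/150.)**.6,0,255).astype(np.uint8)
cv2.imwrite("pics/c5.png",np.hstack([cv2.resize(g(i),(400,320),interpolation=cv2.INTER_CUBIC) for i in (b,a)]))
```

```text
(no output)
```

View pics/c5.png

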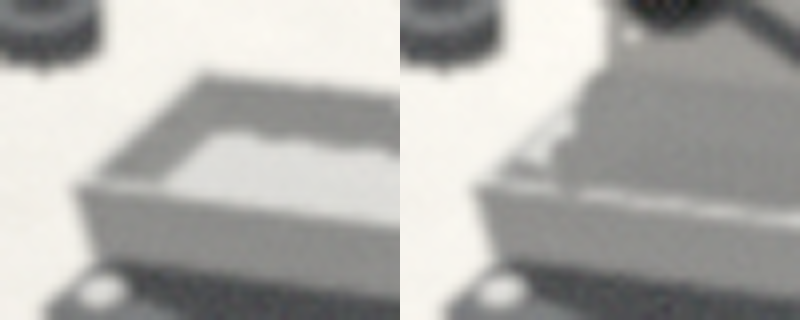

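The strip along the end wall was in shade before and now shows a brightly lit blank at (545,140), so the blank is home. Now I'll ease the lever up at 20 mm/s.

>>> play_rows --increments '[[[0, 0, -0.01, 0, 0, 0, -1], [0, 0, -0.02, 0, 0, 0, -1], [0, 0, -0.04, 0, 0, 0, -1], [0, 0, -0.06, 0, 0, 0, -1], [0, 0, -0.08, 0, 0, 0, -1], [0, 0, -0.1, 0, 0, 0, -1], [0, 0, -0.12, 0, 0, 0, -1], [0, 0, -0.14, 0, 0, 0, -1]]]'

```text
time: 9.05
position: [0.5247, -0.0461, 0.1285]
tool_rot: [2.273, 2.169, 0.0]
ft_force: [-2.2, -2.5, 4.7]
grip_width: 0.002
grip_force: 2.2
```

>>> play_rows --increments '[[[0, 0, -0.02, 0, 0, 0, -1], [0, 0, -0.04, 0, 0, 0, -1], [0, 0, -0.06, 0, 0, 0, -1], [0, 0, -0.08, 0, 0, 0, -1], [0, 0, -0.1, 0, 0, 0, -1], [0, 0, -0.12, 0, 0, 0, -1], [0, 0, -0.14, 0, 0, 0, -1], [0, 0, -0.16, 0, 0, 0, -1]]]'

```text
time: 9.85
position: [0.5251, -0.0455, 0.1446]
tool_rot: [2.272, 2.169, 0.002]
ft_force: [-1.2, -1.8, 4.6]
grip_width: 0.007
grip_force: 2.2
```

>>> play_rows --increments '[[[0, 0, -0.02, 0, 0, 0, -1], [0, 0, -0.04, 0, 0, 0, -1], [0, 0, -0.06, 0, 0, 0, -1], [0, 0, -0.08, 0, 0, 0, -1], [0, 0, -0.1, 0, 0, 0, -1], [0, 0, -0.12, 0, 0, 0, -1], [0, 0, -0.14, 0, 0, 0, -1], [0, 0, -0.16, 0, 0, 0, -1]]]'

```text
time: 10.65
position: [0.5234, -0.0464, 0.1595]
tool_rot: [-2.272, -2.168, 0.004]
ft_force: [-0.5, -0.2, -0.3]
grip_width: 0.005
grip_force: 0.0
```

Contact is gone at tip z of about 0.089, so the lever is up. I'll lift clear and move back for a check.

>>> play_rows --increments '[[[0, 0, -0.1, 0, 0, 0, -1], [0, 0, -0.4, 0, 0, 0, -1], [0, 0, -0.8, 0, 0, 0, -1], [0, 0, -1, 0, 0, 0, -1]]]'

```text
time: 11.05
position: [0.5249, -0.0469, 0.2632]
tool_rot: [2.273, 2.167, 0.002]
ft_force: [0.0, -0.2, -1.3]
grip_width: 0.008
grip_force: 0.0
```

>>> play_rows --increments '[[[0.3, 0, 0, 0, 0, 0, -1], [0.6, 0, 0, 0, 0, 0, -1], [0.9, 0, 0, 0, 0, 0, -1], [1, 0, 0, 0, 0, 0, -1]]]'

```text
time: 11.45
position: [0.5286, 0.057, 0.26]
tool_rot: [-2.267, -2.173, 0.001]
ft_force: [0.8, -0.1, 0.4]
grip_width: 0.005
grip_force: 0.0
```

>>> play_rows --increments '[[[0.3, 0, 0, 0, 0, 0, -1], [0.6, 0, 0, 0, 0, 0, -1], [0.9, 0, 0, 0, 0, 0, -1], [1, 0, 0, 0, 0, 0, -1], [1, 0, 0, 0, 0, 0, -1]]]'

```text
time: 11.95
position: [0.5337, 0.1542, 0.2599]
tool_rot: [2.27, 2.171, -0.002]
ft_force: [-0.3, -0.7, 0.2]
grip_width: 0.005
grip_force: 0.0
```

Run:
```python
from h import *
a=ctrl.get_image("scene"); b=ctrl.get_image("top"); print(ctrl.get_state()["time"])
cv2.imwrite("pics/c6.png",np.hstack([cv2.resize(a[210:330,230:390],(400,300)),cv2.resize(b[160:300,264:451],(400,300))])[:,:,::-1])
```

```text
12.05
```

View pics/c6.png

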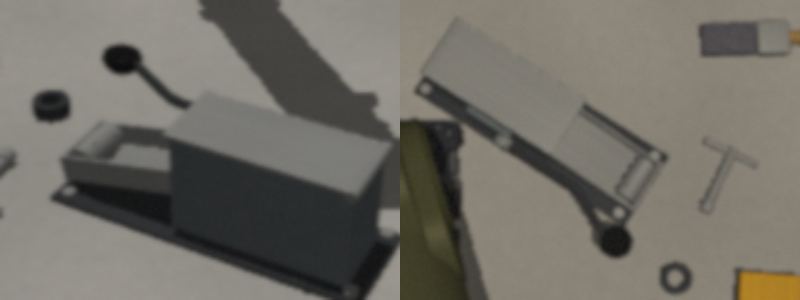

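The blank lies against the end wall (scene (97,143), top (637,178)). The lid is shut, the pad is up, and the bystanders in view haven't moved.

```bash
python3 -c "
from bench import ctrl
print(ctrl.close_job())"
```

```text
the job is handed in; nothing more can be done
None
```

The job is handed in at about 12 s: the blank lies at the trough's end, and the lid was eased shut by the lever and looks fully closed; no verdict was returned.

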